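# Turn the cutting disc's flat to the bar and clamp it

### The job

The cutting disc lies loose in its scrubbing cradle with its flat turned away from the orange alignment bar. With a fingertip at its black stub, turn it where it lies until the flat is flush against the bar; only then slide the red-lugged clamp up and press it on the disc's back with more than 5 N, never loading the bar with more than 12 N. Let go with the disc still flush and the clamp touching it, and leave the things round about alone.

Things in the scene. Friction and masses are not known exactly. Their poses are not given: they have to be found in the camera images.
- cradle: Grey cradle fixed to the worktable, 186 x 120 mm, bed 14 mm high. Origin: on the worktable under the seated disc's centre; +x to the orange bar, z up; bed from x = -130 to +56 mm. Side rails 8 mm high, inner faces at y = +-46 mm; 8 mm posts at x = -48.5, y = +-31.5 mm let the disc back off 11 mm at most. Parts slide easily: pressed along +x, a flat a few degrees off squares itself.
- stub (a point): Centre, half-way up, of the black finger stub fixed on the disc: an upright round pin 12 mm thick, 22 mm tall above the disc's top (its top 46 mm above the worktable), 27 mm from the disc's centre on the side opposite the flat. It may be pushed or straddled; pinched tightly it does not turn freely between the fingers.
- clamp_lug (a point): Centre of the clamp's red lug, to be pushed or pinched: 12 mm along the cradle's x, 24 mm along its y; it stands clear of the clamp's steel plate from 24 to 48.5 mm above the worktable; this point is 36.5 mm above it. It moves with the clamp, 35 mm behind its nose; axes as the cradle's.
- clamp_nose (a point): Middle of the clamp's flat front face (30 mm wide, 9.5 mm high), 35 mm ahead of the lug. It meets a seated disc's back 45 mm behind the cradle's origin.
- clamp (a joint): Slide of the clamp along the cradle's +x, in m: 0 fully back, about 0.030 where the nose meets a seated disc, 0.034 at its end stop. It has about 3 N of friction (to be added to the push), which keeps it where it is left.
- tin_1: Tin, 75 mm across, 58 mm high, a bystander; origin at its foot.
- spice_jar_2: Spice jar with a red cap and green label, 45 mm across, 106 mm high, a bystander; origin at its foot.
- spice_jar_4: Spice jar with red cap and brown label, 45 mm across, 106 mm high, a bystander; origin at its foot.
- bottle_1: Small brown dropper bottle, 34 mm across, 102 mm high, a bystander; origin at its foot.
- fork_1: Fork, 195 mm long, lying flat, a bystander; origin under its middle.
- disc: Steel cutting disc: origin at its underside's middle; 90 mm across, 10 mm thick, 0.25 kg, loose on the bed (top 24 mm above the worktable). One flat, 38 mm from the centre, 48 mm long, marked by an orange line; the disc's +x points to it, z up. Unless aligned, its round edge keeps the centre 7 mm+ behind the seated place. Seated: its axes are the cradle's, its centre over the cradle's origin.
- bar: Orange alignment bar; origin at the foot of the middle of its flat face, 38 mm ahead (+x) of the cradle's origin, 14 mm above the worktable; 84 mm long along the cradle's y, 12 mm thick, 8 mm above the bed; axes as the cradle's. It must never bear more than 12 N. It is rigid: feel for contact, advance slowly.

How it is judged (in metres and radians):
On the way, in this order (a step that is already met when the one before it is completed fails the run):
1. the disc is turned so that its flat lies flush on the alignment bar (within 1.5 mm and 2.3 degrees) while the clamp does not touch it yet (x of disc in the frame of cradle above -0.0015 m and angle between the x axis of disc and the x axis of cradle, either way round below 0.04 rad and contact force between clamp and disc below 0.1 N and value of joint clamp below 0.026 m), for 0.2 s.
2. the clamp is pressed against the back of the flush disc with more than 5 N (x of disc in the frame of cradle above -0.0015 m and angle between the x axis of disc and the x axis of cradle, either way round below 0.04 rad and contact force between clamp and disc above 5 N), for 0.1 s.
At the end, for the whole second after the job is handed in: The disc lies level in the cradle and at rest, its flat flush on the orange bar (centre within 1.5 mm of the seated place, turned within 2.3 degrees), and the clamp's nose within 1.5 mm of where it meets the seated disc (x of disc in the frame of cradle above -0.0015 m and angle between the x axis of disc and the x axis of cradle, either way round below 0.04 rad and x of clamp_nose in the frame of cradle above -0.0465 m and angle between disc's own z axis and vertical below 0.05 rad and height (world z) of disc below 0.016 m and linear speed of disc below 0.01 m/s); the robot touches nothing.
It fails at once if the alignment bar is loaded with more than 12 N (contact force between disc and bar above 12 N).
It fails at once if the disc is lifted out of the cradle (height (world z) of disc above 0.022 m).
It fails at once if one of the things round about (tin, jars, bottle, fork) is moved more than 3 cm (distance of any of tin_1, spice_jar_2, spice_jar_4, bottle_1, fork_1 from where it was at the start of the episode above 0.03 m).
It also fails if it takes over 72 s, if anything falls off the work surface, if the arm or the gripper's body presses on something with over 40 N, if the wrist force passes 120 N, or if a joint passes its speed limit or range.

### The arm

A 7-joint arm with a two-finger parallel gripper is mounted at the origin on a cart in front of the work surface, level with it; the furniture and walls round the work are solid. World frame = base frame: x ahead of the robot, y to its left, z up, the work surface at z = 0. Lengths are in m, angles in degrees, forces in N, time in s.
With the tool pointing down it reaches from about 0.35 to 0.9 m from the base axis. Payload 8.1 kg.
Tool frame: the origin (TCP) lies at the centre of the arm's flange, where the gripper is bolted on; the fingertips stand 178 mm ahead of it and the grasp point (between the pads) lies 159 mm ahead of it; z points along the fingers, y is the line along which they close (so a half turn about z gives the same grasp; the last joint's range is limited). The gripper opens to 92 mm and grips with 3 to 60 N. Pads are 19 mm wide; open, the fingers measure 130 mm over their backs; the gripper's body (75 mm by 190 mm) begins 47 mm behind the grasp point.
Start: joints at [68.434, 24.895, 1.432, 90.138, -0.665, 64.973, -4.303], TCP at [0.169, -0.602, 0.405] pointing down, gripper open.
Joint ranges: [-149.89, 149.89], [-25.12, 119.58], [-72.63, 75.52], [4.76, 147.25], [-75.54, 255.54], [6.69, 114.76], [-157.13, 157.13]. Speed limits (degrees/s): [127.2, 127.2, 172.46, 172.46, 180, 180, 180].

### API

Orientations are given as a 3x3 rotation matrix whose columns are the frame's x, y, z axes.
In Python, from rig import manip gives the robot as it stands.
- The arm moves only by the tool move_arm, never from a script. Its argument "deltas" is a list of rows, each a list of 4 numbers: the shift along the world's x, y, z in mm, then the turn about the world's z in rad. In form: [[x, y, z, roll], ...]. A call has 1 to 10 rows; each row shifts and turns the commanded pose from where the row before left it; what a row does not reach is not made up. A row lasts 1/12 s, in which the tool goes at most 41.7 mm and 7.16 degrees, less where a joint would pass 70% of its speed; a pose out of reach is approached as far as the arm can. A call with a gripper value outside its range is refused whole. "hand" is the opening in per cent of the stroke, from 0 (shut) to 100 (fully open), set as the call begins (left out, the last holds). The fingers move at their own pace and stop on an object; the grip force is fixed at half the most. Time passes only in rows, so rows that do not move let the fingers close. It gives the time, the measured TCP pose, the force, the opening and the grip force at its end, in the units of the state.
- manip.get_obs(): the state, without advancing time (a new reading comes with each control period).
- manip.get_image(name): name is "scene" or "top"; returns the picture (480x640x3 uint8, red, green, blue); there is no depth.
- manip.camera_params(name): a dict with "fx", "fy", "cx", "cy" (pixels), "origin" and "orientation" of the camera in the world. Camera axes: x right, y down, z forward; pixel columns grow to the right and rows downward; lengths in m; the calibration is good to about 2 mm. A picture is of the moment at which its call begins. camera_params takes no time and is no camera call.
- manip.hand_in(): hands the job in; it is judged then, once.
Trained networks look in the newest picture that a camera, given by its name, has taken for a name from the list of things; names that differ only in an ending like _2 or _b are one class to them, and where a whole thing is asked for, a point or a joint stands for the part that bears it (a point fixed in the world has none). Each returns a list of dicts, best first, with "p" (0 to 1); they miss things now and then, are a little off and sometimes report something else, mostly with a low value. They report only what shows in the picture. A call takes as long as a camera call.
- manip.spot_in(camera, target): "position" ([column, row] in pixels, amid what is visible of it).
- manip.pinpoint(camera, target): "position" ([column, row] in pixels: a listed point, or the origin of a listed thing).
The state is a dict: "clock": time; "qpos": joint angles; "joint_velocities": joint speeds; "tau": joint torques, N m; "position": TCP position; "tool_rot": TCP orientation; "ft_force": force on the tool from outside, world axes, zero at the start; "wrist_torque": the same for the moment, N m; "width": finger opening in m; "finger_force": force on a finger pad.
Only numpy, scipy, OpenCV 4.12 (cv2) and the standard library are available. Lean on these libraries where they do the work, as an engineer would, in place of code of your own. Each camera call takes 0.05 s, during which the arm holds its last target. There are 200 camera calls.

## Working session

There is one attempt and no reset: what is moved stays moved. The work goes in short steps, Python scripts to look and compute and a tool call to move; the robot and the scene stay as the last step left them, time stands still between calls to the robot, and variables do not carry over. Pictures are saved under pics/ and viewed, at most 12 in all, crops included, and the job is handed in when it is done.

Besides the shell and the picture viewer there is one more tool, called after "Request:" as name([rows], argument=value, ...), one row to a line, values as JSON. move_arm: Moves the arm, as the interface text tells. Its arguments: {"type":"object","properties":{"deltas":{"type":"array","items":{"type":"array","items":{"type":"number"}}},"hand":{"type":"number"}},"required":["deltas"]}

```bash
mkdir -p pics
cat > h.py <<'E'
from rig import manip
import numpy as np, cv2
def ray(cam,px,z):
    c=manip.camera_params(cam); R=np.array(c["orientation"]); o=np.array(c["origin"])
    d=R@np.array([(px[0]-c["cx"])/c["fx"],(px[1]-c["cy"])/c["fy"],1]); return o+d*(z-o[2])/d[2]
def proj(cam,P):
    c=manip.camera_params(cam); R=np.array(c["orientation"]); p=R.T@(np.array(P)-np.array(c["origin"]))
    return [c["fx"]*p[0]/p[2]+c["cx"],c["fy"]*p[1]/p[2]+c["cy"]]
def snap(cam,name):
    im=manip.get_image(cam); cv2.imwrite(f"pics/{name}.png",cv2.cvtColor(im,cv2.COLOR_RGB2BGR)); return im
E
python3 - <<'E'
from h import *
np.set_printoptions(precision=4,suppress=True)
for cam in("scene","top"):
    snap(cam,cam+"0"); print(cam,manip.camera_params(cam))
    for t,z in [("cradle",0),("stub",.035),("clamp_lug",.0365),("clamp_nose",.019),("disc",.014),("bar",.014),("tin_1",0),("spice_jar_2",0),("bottle_1",0),("fork_1",0)]:
        for r in manip.pinpoint(cam,t)[:2]: print(t,round(r["p"],2),np.round(r["position"],1),ray(cam,r["position"],z)[:2])
print(manip.get_obs())
E
```

```text
scene {'fx': 441.7277685241488, 'fy': 441.7277685241488, 'cx': 320.1250935070808, 'cy': 245.7166778083018, 'origin': array([0.0985, 0.6195, 0.8263]), 'orientation': array([[-0.7638, -0.4929,  0.4167],
       [-0.6452,  0.5675, -0.5114],
       [ 0.0156, -0.6595, -0.7515]])}
cradle 0.71 [308.1 262.5] [0.5439 0.1172]
stub 0.95 [321.9 246.4] [0.5327 0.0799]
clamp_lug 0.54 [288.6 227.7] [0.6332 0.0878]
clamp_nose 0.53 [299.9 242.7] [0.5898 0.095 ]
disc 0.81 [311.5 259.1] [0.5371 0.1126]
bar 0.7 [320.1 269.8] [0.5007 0.1239]
tin_1 0.57 [247.2 350.3] [0.4853 0.3739]
spice_jar_2 0.87 [406.4 189.9] [ 0.5082 -0.2615]
spice_jar_2 0.84 [190.6 321. ] [0.6282 0.405 ]
bottle_1 0.93 [439.1 217.8] [ 0.382  -0.2249]
fork_1 0.78 [233. 427.] [0.3927 0.4976]
top {'fx': 624.731694620883, 'fy': 624.731694620883, 'cx': 315.3141010175749, 'cy': 230.11291591245285, 'origin': array([0.4461, 0.1248, 1.4754]), 'orientation': array([[-0.0189, -0.9981,  0.0586],
       [-0.9998,  0.0186, -0.0055],
       [ 0.0044, -0.0587, -0.9983]])}
cradle 0.61 [318.6 233.9] [0.5236 0.1091]
stub 0.94 [324.5 232.7] [0.5243 0.095
[... 384 characters left out ...]
23 -0.2581]
bottle_1 0.79 [465.9 291.5] [ 0.3813 -0.2351]
fork_1 0.71 [158.2 290.9] [0.3965 0.4885]
{'clock': 1.1, 'qpos': array([68.4322, 24.8932,  1.4325, 90.138 , -0.6639, 64.9727, -4.3038]), 'joint_velocities': array([-0.0799,  0.0181, -0.0573,  0.0323,  0.0427,  0.0409,  0.1227]), 'tau': array([  0.0008, -66.7701,   0.9838, -31.4823,  -0.0608,   0.0326,
         0.    ]), 'position': array([ 0.169 , -0.6017,  0.4048]), 'tool_rot': array([[ 0.9628,  0.2703,  0.    ],
       [ 0.2703, -0.9628, -0.0001],
       [-0.    ,  0.0001, -1.    ]]), 'ft_force': array([ 1.4298, -0.9516,  0.5173]), 'wrist_torque': array([ 0.0378,  0.016 , -0.0392]), 'finger_force': 0.0, 'width': 0.09157396000178011}
```

View pics/top0.png

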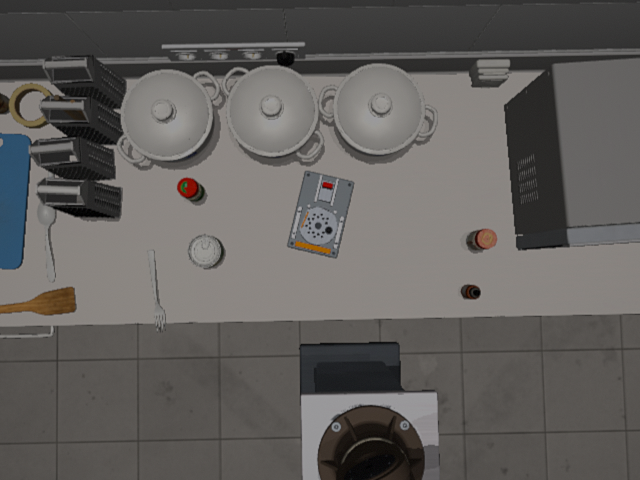

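View pics/scene0.png

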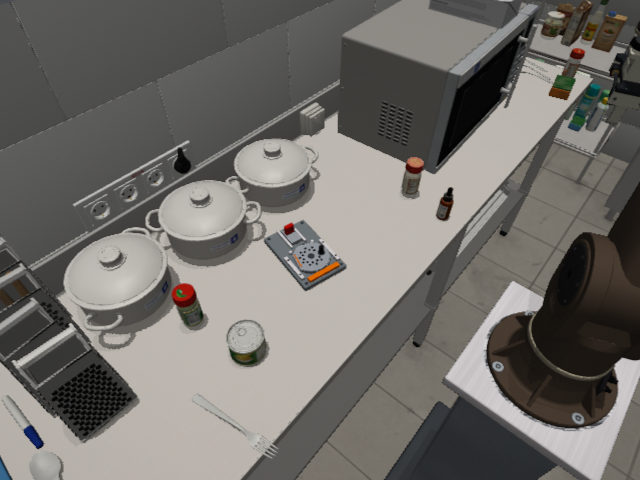

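Run:
```python
from h import *
np.set_printoptions(precision=4,suppress=True)
a=cv2.imread("pics/top0.png"); b=cv2.imread("pics/scene0.png")
ca=cv2.resize(a[160:270,270:370],None,fx=5,fy=5,interpolation=cv2.INTER_CUBIC)
cv2.imwrite("pics/ctop.png",ca)
cv2.imwrite("pics/csc.png",cv2.resize(b[210:300,250:360],None,fx=6,fy=6,interpolation=cv2.INTER_CUBIC))
for cam,im,(r0,r1,c0,c1) in(("top",a,(160,270,270,370)),("scene",b,(210,300,250,360))):
    h=cv2.cvtColor(im,cv2.COLOR_BGR2HSV)[r0:r1,c0:c1]
    for n,lo,hi in(("orange",8,22),("red",0,6)):
        m=((h[...,0]>=lo)&(h[...,0]<=hi)&(h[...,1]>150)&(h[...,2]>90)).astype(np.uint8)
        k,l,s,ce=cv2.connectedComponentsWithStats(m)
        for i in range(1,k):
            if s[i,4]<4: continue
            ys,xs=np.where(l==i); pts=np.c_[xs,ys].astype(np.float32); r=cv2.minAreaRect(pts)
            c=ce[i]+[c0,r0]; print(cam,n,s[i],c,[np.round(ray(cam,p+[c0,r0],.022 if n=="orange" else .0485)[:2],4) for p in cv2.boxPoints(r)],ray(cam,c,.022)[:2])
```

```text
top orange [35 53  3  6  6] [306.  215.5] [array([0.5607, 0.1413]), array([0.5718, 0.1355]), array([0.5713, 0.1345]), array([0.5602, 0.1403])] [0.566  0.1379]
top orange [ 25  81  36  13 169] [312.5089 247.1006] [array([0.497 , 0.1654]), array([0.5083, 0.1625]), array([0.4877, 0.0827]), array([0.4764, 0.0856])] [0.492  0.1241]
top red [53 22  9  6 40] [326.95 184.7 ] [array([0.6313, 0.0987]), array([0.6411, 0.0966]), array([0.6368, 0.0772]), array([0.6271, 0.0793])] [0.6374 0.0876]
scene orange [44 45  7 11 12] [297.4167 260.3333] [array([0.5725, 0.1356]), array([0.572 , 0.1334]), array([0.5411, 0.1474]), array([0.5415, 0.1495])] [0.5553 0.1421]
scene orange [ 58  52  32  20 194] [323.0361 271.2526] [array([0.5062, 0.1646]), array([0.4852, 0.081 ]), array([0.4705, 0.0887]), array([0.4919, 0.1712])] [0.4889 0.1276]
scene red [35 13  8  6 29] [288.3793 225.5862] [array([0.6374, 0.0991]), array([0.6325, 0.0786]), array([0.6235, 0.0834]), array([0.6284, 0.1037])] [0.6485 0.0731]
```

View pics/ctop.png

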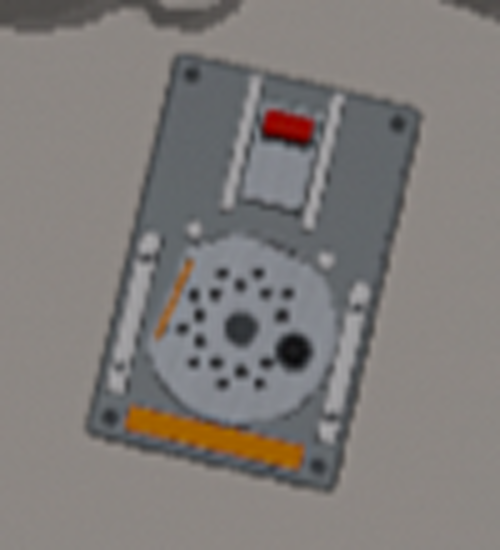

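View pics/csc.png

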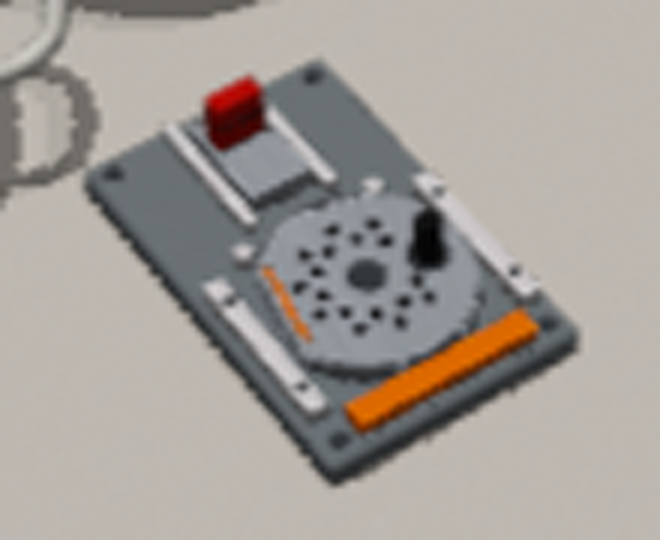

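```bash
cat > fit.py <<'E'
from h import *
from scipy.optimize import least_squares
np.set_printoptions(precision=4,suppress=True)
T=lambda u,v:((u+.5)/5-.5+270,(v+.5)/5-.5+160)
S=lambda u,v:((u+.5)/6-.5+250,(v+.5)/6-.5+210)
# cradle corners (z .014), bar top corners (z .022): cradle coords in mm
K=[(-130,-60,14),(-130,60,14),(56,60,14),(56,-60,14),(50,-42,22),(50,42,22),(38,42,22),(38,-42,22)]
PT=[T(176,55),T(421,106),T(333,489),T(88,430),T(126,428),T(300,469),T(305,447),T(130,406)]
PS=[S(87,180),S(320,60),S(578,337),S(336,480),S(360,430),S(540,328),S(526,311),S(346,407)]
def W(p,k):
    c,s=np.cos(p[2]),np.sin(p[2]); return np.array([p[0]+(c*k[0]-s*k[1])/1e3,p[1]+(s*k[0]+c*k[1])/1e3,k[2]/1e3])
def fit(cams):
    f=lambda p:np.ravel([np.array(proj(c,W(p,k)))-q for c,P in cams for k,q in zip(K,P)])
    r=least_squares(f,[.53,.11,2.89]); print(r.x,np.degrees(r.x[2]),"rms px",np.sqrt(np.mean(r.fun**2))); return r.x
if __name__=="__main__":
    for cs in([("top",PT)],[("scene",PS)],[("top",PT),("scene",PS)]): p=fit(cs)
    c,s=np.cos(p[2]),np.sin(p[2]); R=np.array([[c,s],[-s,c]])
    for n,z,a,b in(("disc hole",.024,T(240,328),S(367,275)),("stub top",.046,T(293,351),S(429,213)),("flat mid",.024,T(176,300),S(288,305)),("lug top",.0485,T(289,122),S(233,98))):
        for cam,q in(("top",a),("scene",b)):
            w=ray(cam,q,z)[:2]; print(n,cam,w,"cradle mm",1e3*R@(w-p[:2]))
E
python3 fit.py
```

```text
[0.5348 0.1129 2.8957] 165.9138927381196 rms px 0.46474056391183716
[0.53   0.1161 2.8925] 165.7260115499457 rms px 0.6437699809558003
[0.5329 0.114  2.8943] 165.82931804415333 rms px 0.9435179185134808
disc hole top [0.5427 0.1113] cradle mm [-10.1663   0.2253]
disc hole scene [0.5404 0.1114] cradle mm [-7.9533  0.6152]
stub top top [0.5302 0.0874] cradle mm [-3.9141 26.4412]
stub top scene [0.5308 0.0855] cradle mm [-4.9401 28.1539]
flat mid top [0.5563 0.1408] cradle mm [-16.1388 -31.7732]
flat mid scene [0.5537 0.1432] cradle mm [-13.0523 -33.4608]
lug top top [0.6355 0.0872] cradle mm [-106.0678    0.8666]
lug top scene [0.6295 0.0918] cradle mm [-99.1359  -2.1596]
```

Request:
move_arm([
  [25,41,-5,0.1],
  [25,41,-5,0.1],
  [25,41,-5,0.1],
  [25,41,-5,0.1],
  [25,41,-5,0.1],
  [25,41,-5,0.1],
  [25,41,-5,0.1],
  [20,35,-5,0.1],
  [20,35,-5,0.087],
  [20,35,-5,0],
], hand=25)

```text
clock: 1.93
position: [0.3805, -0.2473, 0.3597]
tool_rot: [[0.394, 0.919, 0.001], [0.919, -0.394, -0.001], [-0.0, 0.001, -1.0]]
ft_force: [0.5, -1.1, 0.1]
width: 0.0297
finger_force: 0.0
```

Request:
move_arm([
  [14,32,0,0],
  [14,32,-5,0],
  [14,32,-10,0],
  [14,32,-10,0],
  [14,32,-10,0],
  [14,32,-10,0],
  [14,32,-10,0],
  [14,32,-10,0],
  [14,32,-10,0],
  [0,0,0,0],
], hand=28)

```text
clock: 2.77
position: [0.5075, 0.046, 0.2837]
tool_rot: [[0.392, 0.92, 0.001], [0.92, -0.392, 0.005], [0.005, -0.001, -1.0]]
ft_force: [0.2, 0.1, 0.9]
width: 0.0255
finger_force: 0.0
```

Request:
move_arm([
  [0,0,0,0],
  [0,0,0,0],
])

```text
clock: 2.93
position: [0.5059, 0.0387, 0.2844]
tool_rot: [[0.398, 0.917, -0.001], [0.917, -0.398, -0.001], [-0.001, -0.0, -1.0]]
ft_force: [0.6, -0.7, 0.0]
width: 0.0258
finger_force: 0.0
```

Request:
move_arm([
  [8,16,-8,0],
  [8,16,-8,0],
  [8.5,16,-9,0.0],
  [0,0,0,0],
  [0,0,0,0],
  [0,0,0,0],
])

```text
clock: 3.43
position: [0.5303, 0.0852, 0.2598]
tool_rot: [[0.4, 0.916, -0.0], [0.916, -0.4, -0.001], [-0.001, 0.0, -1.0]]
ft_force: [-0.2, -0.4, 0.2]
width: 0.0254
finger_force: 0.0
```

Run:
```python
from h import *
o=manip.get_obs(); print(o["position"],o["width"],o["ft_force"])
a=snap("scene","s1"); b=snap("top","t1")
f=lambda im,r,c,w,h:cv2.resize(cv2.cvtColor(im,cv2.COLOR_RGB2BGR)[r:r+h,c:c+w],(400,400),interpolation=cv2.INTER_CUBIC)
cv2.imwrite("pics/c1.png",np.hstack([f(a,190,260,110,110),f(b,160,270,110,110)]))
```

```text
[0.53028679 0.08524239 0.25980346] 0.025378945331000713 [-0.19430609 -0.37591758  0.24981968]
```

View pics/c1.png

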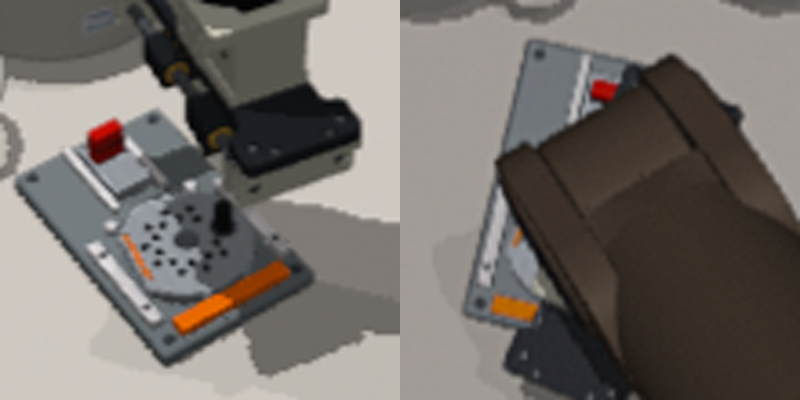

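Request:
move_arm([
  [0.2,1,-15,0],
  [0,0,-12,0],
  [0,0,-5,0],
  [0,0,-3,0],
  [0,0,-3,0],
  [0,0,-3,0],
  [0,0,-3,0],
  [0,0,0,0],
])

```text
clock: 4.2
position: [0.5306, 0.0879, 0.2153]
tool_rot: [[0.399, 0.917, -0.0], [0.917, -0.399, -0.0], [-0.0, -0.0, -1.0]]
ft_force: [0.8, -0.6, -0.4]
width: 0.0254
finger_force: 0.0
```

Run:
```python
from h import *
o=manip.get_obs(); print(o["position"],o["width"],o["ft_force"])
for P in((.5303,.0852,.046),(.5303,.0852,.035)): print(proj("scene",P))
a=snap("scene","s2")
f=lambda im,r,c,w,h:cv2.resize(cv2.cvtColor(im,cv2.COLOR_RGB2BGR)[r:r+h,c:c+w],(600,600),interpolation=cv2.INTER_CUBIC)
cv2.imwrite("pics/c2.png",f(a,190,260,110,110))
```

```text
[0.53064385 0.08785488 0.21530711] 0.025418322060233596 [ 0.83352894 -0.55283402 -0.43973657]
[np.float64(321.3094011821201), np.float64(245.10943394835985)]
[np.float64(321.2277511254948), np.float64(248.1722613026563)]
```

View pics/c2.png

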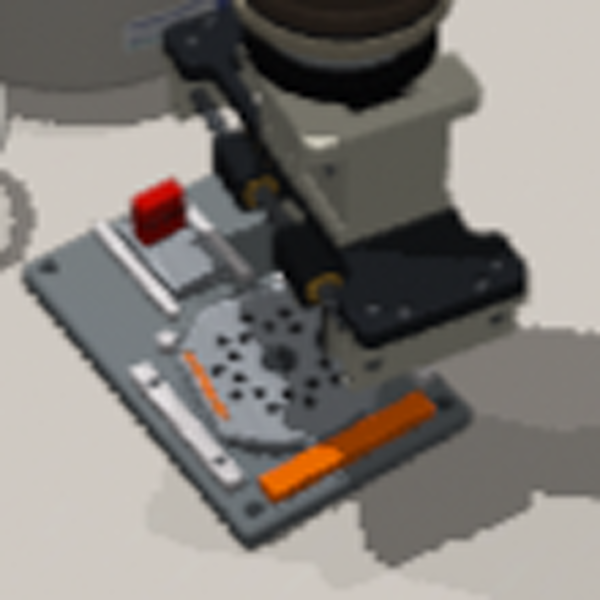

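Request:
move_arm([
  [0,0,-2.5,0],
  [0,0,-2.5,0],
  [0,0,0,0],
  [0,0,0,0],
  [0,0,0,0],
], hand=18)

```text
clock: 4.67
position: [0.5307, 0.088, 0.2105]
tool_rot: [[0.399, 0.917, 0.0], [0.917, -0.399, -0.0], [-0.0, 0.0, -1.0]]
ft_force: [-0.5, 0.4, -0.8]
width: 0.0166
finger_force: 0.0
```

Run:
```python
import numpy as np
a=np.radians(245.2+5*np.arange(0,23)); r=np.r_[25.8,26.2,26.6,np.full(20,27.)]
P=np.c_[541.5+r*np.cos(a),111.4+r*np.sin(a)]
for d,p in zip(np.diff(P,axis=0).round(2),P[1:].round(1)): print(d.tolist(),p)
```

```text
[1.95, -1.23] [532.6  86.7]
[2.08, -1.07] [534.7  85.7]
[2.2, -0.89] [536.9  84.8]
[2.34, -0.3] [539.2  84.5]
[2.35, -0.09] [541.6  84.4]
[2.35, 0.11] [543.9  84.5]
[2.33, 0.32] [546.3  84.8]
[2.3, 0.52] [548.6  85.3]
[2.24, 0.72] [550.8  86.1]
[2.17, 0.91] [553.  87.]
[2.09, 1.09] [555.1  88.1]
[1.98, 1.27] [557.1  89.3]
[1.86, 1.44] [558.9  90.8]
[1.73, 1.6] [560.7  92.4]
[1.59, 1.74] [562.2  94.1]
[1.43, 1.87] [563.7  96. ]
[1.26, 1.99] [564.9  98. ]
[1.08, 2.09] [566.  100.1]
[0.89, 2.18] [566.9 102.3]
[0.7, 2.25] [567.6 104.5]
[0.5, 2.3] [568.1 106.8]
[0.3, 2.34] [568.4 109.1]
```

Request:
move_arm([
  [1.95,-1.2,0,0.0873],
  [2.1,-1.1,0,0.0873],
  [2.2,-0.9,0,0.0873],
  [2.3,-0.3,0,0.0873],
  [2.35,-0.1,0,0.0873],
  [0,0,0,0],
])

```text
clock: 5.17
position: [0.542, 0.0841, 0.2105]
tool_rot: [[-0.03, 1.0, 0.0], [1.0, 0.03, 0.0], [0.0, 0.0, -1.0]]
ft_force: [-0.8, -0.5, 0.5]
width: 0.0168
finger_force: 0.0
```

Request:
move_arm([
  [2.35,0.1,0,0.0873],
  [2.3,0.3,0,0.0873],
  [2.3,0.5,0,0.0873],
  [2.2,0.7,0,0.0873],
  [2.2,0.9,0,0.0873],
  [0,0,0,0],
])

```text
clock: 5.67
position: [0.5527, 0.0864, 0.2102]
tool_rot: [[-0.447, 0.894, -0.001], [0.894, 0.447, -0.001], [-0.0, -0.001, -1.0]]
ft_force: [-0.2, -0.8, 0.1]
width: 0.0166
finger_force: 0.3
```

Request:
move_arm([
  [2.1,1.1,0,0.0873],
  [2.0,1.3,0,0.0873],
  [1.9,1.4,0,0.0873],
  [1.7,1.6,0,0.0873],
  [1.6,1.7,0,0.0873],
  [0,0,0,0],
])

```text
clock: 6.17
position: [0.5624, 0.0941, 0.2105]
tool_rot: [[-0.783, 0.623, 0.0], [0.623, 0.783, 0.001], [0.0, 0.001, -1.0]]
ft_force: [0.5, 0.1, -0.3]
width: 0.0168
finger_force: 0.0
```

Request:
move_arm([
  [1.4,1.9,0,0.0873],
  [1.3,2.0,0,0.0873],
  [1.1,2.1,0,0.0873],
  [0.9,2.2,0,0.0873],
  [0.7,2.2,0,0.0873],
  [0,0,0,0],
])

```text
clock: 6.67
position: [0.5676, 0.1047, 0.2105]
tool_rot: [[-0.972, 0.234, -0.0], [0.234, 0.972, 0.001], [0.0, 0.001, -1.0]]
ft_force: [-0.2, -0.1, 0.2]
width: 0.0165
finger_force: 0.0
```

Run:
```python
from h import *
o=manip.get_obs(); print(o["position"],o["width"],o["ft_force"],o["finger_force"])
a=snap("scene","s3"); b=snap("top","t3")
f=lambda im,r,c,w,h:cv2.resize(cv2.cvtColor(im,cv2.COLOR_RGB2BGR)[r:r+h,c:c+w],(400,500),interpolation=cv2.INTER_CUBIC)
cv2.imwrite("pics/c3.png",np.hstack([f(a,210,250,88,110),f(b,160,275,88,110)]))
```

```text
[0.5676159  0.10465379 0.21045187] 0.016533412515121332 [-0.1581473  -0.1001679   0.24636829] 0.0
```

View pics/c3.png

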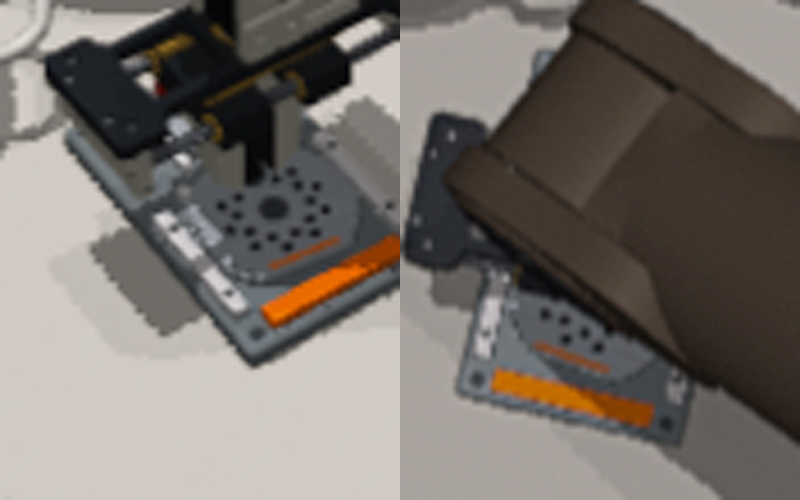

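Request:
move_arm([
  [0.3,1.2,0,0],
  [0.3,1.3,0,0],
  [0,0,0,0],
  [0,0,0,0],
])

```text
clock: 7.1
position: [0.5682, 0.107, 0.2106]
tool_rot: [[-0.972, 0.234, 0.0], [0.234, 0.972, 0.0], [-0.0, 0.0, -1.0]]
ft_force: [-0.2, -0.3, -0.9]
width: 0.0168
finger_force: 0.0
```

Request:
move_arm([
  [0,0,0,0],
  [0,0,0,0],
  [0,0,5,0],
  [0,0,15,0],
  [0,0,15,0],
  [0,0,0,0],
  [0,0,0,0],
], hand=28)

```text
clock: 7.68
position: [0.5687, 0.1071, 0.2472]
tool_rot: [[-0.972, 0.233, 0.002], [0.233, 0.972, 0.001], [-0.002, 0.001, -1.0]]
ft_force: [1.2, -0.4, -0.5]
width: 0.0254
finger_force: 0.0
```

Request:
move_arm([
  [10,-4,0,0],
  [11,-3,0,0],
  [0,0,0,0],
  [0,0,-15,0],
  [0,0,-15,0],
  [0,0,-5,0],
  [0,0,0,0],
  [0,0,0,0],
  [0,0,0,0],
], hand=0)

```text
clock: 8.43
position: [0.5892, 0.1002, 0.2107]
tool_rot: [[-0.973, 0.232, -0.0], [0.232, 0.973, 0.0], [0.0, 0.0, -1.0]]
ft_force: [0.6, -0.3, 0.7]
width: 0.0003
finger_force: 0.0
```

Run:
```python
from fit import *
o=manip.get_obs(); print(o["position"],o["width"],o["ft_force"],o["finger_force"])
w=np.array(o["position"][:2]); p=[.5329,.114,2.8943]; c,s=np.cos(p[2]),np.sin(p[2]); print(1e3*np.array([[c,s],[-s,c]])@(w-p[:2]))
```

```text
[0.5892 0.1002 0.2107] 0.00028154101765782427 [ 0.572  -0.2933  0.7485] 0.0
[-57.9429  -0.3907]
```

Request:
move_arm([
  [-0.97,0.24,0,0],
  [-0.97,0.24,0,0],
  [-0.97,0.24,0,0],
  [-0.97,0.24,0,0],
  [-0.97,0.24,0,0],
  [-0.97,0.24,0,0],
  [-0.97,0.24,0,0],
  [-0.97,0.24,0,0],
  [-0.97,0.24,0,0],
  [0,0,0,0],
])

```text
clock: 9.27
position: [0.5803, 0.1021, 0.2105]
tool_rot: [[-0.973, 0.233, -0.0], [0.233, 0.973, -0.0], [0.0, -0.0, -1.0]]
ft_force: [0.1, -1.4, 0.1]
width: 0.0007
finger_force: 0.1
```

Request:
move_arm([
  [-0.49,0.12,0,0],
  [-0.49,0.12,0,0],
  [0,0,0,0],
])

```text
clock: 9.52
position: [0.5795, 0.1023, 0.2105]
tool_rot: [[-0.973, 0.233, -0.0], [0.233, 0.973, -0.0], [0.0, -0.0, -1.0]]
ft_force: [0.3, -0.4, 0.3]
width: 0.0004
finger_force: 0.2
```

Request:
move_arm([
  [-0.49,0.12,0,0],
  [-0.49,0.12,0,0],
  [0,0,0,0],
])

```text
clock: 9.77
position: [0.5785, 0.1025, 0.2105]
tool_rot: [[-0.973, 0.233, -0.0], [0.233, 0.973, 0.0], [0.0, 0.0, -1.0]]
ft_force: [0.1, -0.2, -0.3]
width: -0.0002
finger_force: 0.2
```

Request:
move_arm([
  [-0.49,0.12,0,0],
  [-0.49,0.12,0,0],
  [0,0,0,0],
])

```text
clock: 10.02
position: [0.5775, 0.1028, 0.2105]
tool_rot: [[-0.973, 0.233, -0.0], [0.233, 0.973, 0.0], [0.0, 0.0, -1.0]]
ft_force: [-0.1, 0.2, 0.3]
width: 0.0008
finger_force: 0.2
```

Request:
move_arm([
  [-0.49,0.12,0,0],
  [-0.49,0.12,0,0],
  [0,0,0,0],
])

```text
clock: 10.27
position: [0.5767, 0.103, 0.2106]
tool_rot: [[-0.973, 0.233, 0.001], [0.233, 0.973, 0.0], [-0.0, 0.0, -1.0]]
ft_force: [1.3, 0.8, -0.3]
width: 0.0007
finger_force: 0.8
```

Request:
move_arm([
  [-0.49,0.12,0,0],
  [0,0,0,0],
  [0,0,0,0],
])

```text
clock: 10.52
position: [0.5764, 0.1031, 0.2107]
tool_rot: [[-0.973, 0.233, 0.001], [0.233, 0.973, 0.0], [-0.001, 0.0, -1.0]]
ft_force: [3.3, 0.8, 0.2]
width: 0.0004
finger_force: 1.5
```

Request:
move_arm([
  [-0.49,0.12,0,0],
  [0,0,0,0],
  [0,0,0,0],
])

```text
clock: 10.77
position: [0.5759, 0.1032, 0.2107]
tool_rot: [[-0.973, 0.233, 0.001], [0.233, 0.973, 0.0], [-0.001, 0.0, -1.0]]
ft_force: [4.5, 0.0, 0.1]
width: 0.0005
finger_force: 2.2
```

Run:
```python
from h import *
o=manip.get_obs(); print(o["position"],o["ft_force"])
a=snap("scene","s4"); b=snap("top","t4")
f=lambda im,r,c,w,h:cv2.resize(cv2.cvtColor(im,cv2.COLOR_RGB2BGR)[r:r+h,c:c+w],(400,400),interpolation=cv2.INTER_CUBIC)
cv2.imwrite("pics/c4.png",np.hstack([f(a,235,280,66,66),f(b,210,280,66,66)]))
```

```text
[0.57593592 0.10323422 0.2107455 ] [4.54881827 0.02866928 0.11115409]
```

View pics/c4.png

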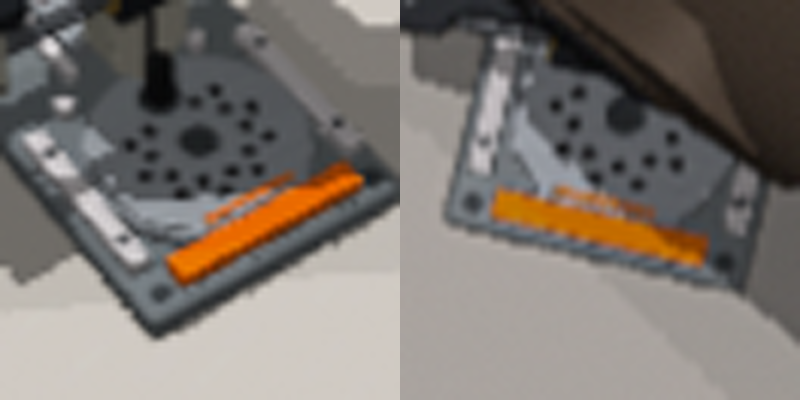

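Request:
move_arm([
  [0.12,0.49,0,0],
  [0.12,0.49,0,0],
  [0.12,0.49,0,0],
  [0.12,0.49,0,0],
  [0,0,0,0],
  [0,0,0,0],
])

```text
clock: 11.37
position: [0.5763, 0.1045, 0.2105]
tool_rot: [[-0.972, 0.233, 0.0], [0.233, 0.972, -0.001], [-0.0, -0.001, -1.0]]
ft_force: [4.5, -3.5, -0.2]
width: 0.0001
finger_force: 2.8
```

```bash
cat > ang.py <<'E'
from h import *
from fit import W,fit
from scipy.optimize import least_squares
# orange pixels of disc line -> world line at z=.024 ; bar pixels -> at .022
def run(cam,im,tag):
    h=cv2.cvtColor(im,cv2.COLOR_RGB2HSV); m=((h[...,0]>=6)&(h[...,0]<=22)&(h[...,1]>110)&(h[...,2]>60)).astype(np.uint8)
    m[:170]=0;m[300:]=0;m[:,:270]=0;m[:,370:]=0
    k,l,s,ce=cv2.connectedComponentsWithStats(m,connectivity=4)
    for i in range(1,k):
        if s[i,4]<5: continue
        ys,xs=np.where(l==i); q=np.array([ray(cam,p,.023)[:2] for p in np.c_[xs,ys]])
        d=q-q.mean(0); v=np.linalg.svd(d,full_matrices=False)[2][0]
        print(tag,cam,s[i,4],"mean",q.mean(0).round(4),"dir",round(np.degrees(np.arctan2(v[1],v[0]))%180,1),"len",round(float(np.ptp(d@v)),4))
E
python3 - <<'E'
from ang import *
for cam,n in(("scene","s4"),("top","t4")): run(cam,cv2.cvtColor(cv2.imread(f"pics/{n}.png"),cv2.COLOR_BGR2RGB),"before")
for cam,n in(("scene","s5"),("top","t5")): run(cam,snap(cam,n),"after")
o=manip.get_obs(); print(o["position"],o["ft_force"])
E
```

```text
before scene 34 mean [0.6747 0.0644] dir 78.4 len 0.0286
before scene 207 mean [0.4881 0.1283] dir 75.7 len 0.0858
before scene 27 mean [0.5005 0.1227] dir 76.3 len 0.0386
before top 203 mean [0.4927 0.1233] dir 75.9 len 0.084
after scene 34 mean [0.6752 0.0646] dir 77.7 len 0.0306
after scene 207 mean [0.4881 0.1283] dir 75.7 len 0.0858
after scene 25 mean [0.5007 0.1236] dir 75.9 len 0.0368
after top 203 mean [0.4927 0.1232] dir 75.9 len 0.084
[0.5763 0.1045 0.2105] [ 3.8994 -2.4409  0.3954]
```

Run:
```python
from fit import *
for cam,p,q in(("top",[.5348,.1129,2.8957],(317.04,228.56)),("scene",[.53,.1161,2.8925],(312.6,257.6))):
    w=ray(cam,q,.024)[:2]; c,s=np.cos(p[2]),np.sin(p[2]); print(cam,proj(cam,W(p,(0,0,24))),1e3*np.array([[c,s],[-s,c]])@(w-p[:2]))
```

```text
top [np.float64(316.97102679637493), np.float64(228.5812859404865)] [-0.0845  0.1453]
scene [np.float64(312.79427489175396), np.float64(258.7804462473413)] [-3.2244  1.6913]
```

Request:
move_arm([
  [-0.12,-0.49,0,0],
  [-0.12,-0.49,0,0],
  [-0.3,0.07,0,0],
  [0,0,0,0],
  [0,0,0,0],
])

```text
clock: 11.88
position: [0.576, 0.1041, 0.2107]
tool_rot: [[-0.972, 0.233, 0.001], [0.233, 0.972, -0.0], [-0.001, 0.0, -1.0]]
ft_force: [5.6, -0.6, 0.6]
width: 0.0005
finger_force: 3.1
```

Request:
move_arm([
  [0.5,-0.12,0,0],
  [0.5,-0.12,0,0],
  [1.8,-0.5,0,0],
  [5,-1.26,0,0],
  [0,0,0,0],
  [0,0,20,0],
  [0,0,20,0],
  [10,-2.6,0,0],
  [20,-5.5,0,0],
  [20,-5.5,0,0],
])

```text
clock: 12.72
position: [0.6336, 0.0886, 0.2507]
tool_rot: [[-0.973, 0.232, -0.0], [0.232, 0.973, -0.0], [0.0, -0.0, -1.0]]
ft_force: [0.9, 0.5, -0.1]
width: 0.0
finger_force: 0.0
```

Request:
move_arm([
  [0,0,0,0],
  [0,0,0,0],
  [0,0,0,0],
  [0,0,0,0],
], hand=42)

```text
clock: 13.05
position: [0.6325, 0.0891, 0.2502]
tool_rot: [[-0.973, 0.232, -0.001], [0.232, 0.973, 0.0], [0.001, -0.0, -1.0]]
ft_force: [-0.6, -0.3, -0.1]
width: 0.0226
finger_force: 0.0
```

Run:
```python
from ang import *
o=manip.get_obs(); print(o["position"],o["width"],o["ft_force"])
a=snap("scene","s6"); b=snap("top","t6"); run("scene",a,""); run("top",b,"")
f=lambda im,r,c,w,h:cv2.resize(cv2.cvtColor(im,cv2.COLOR_RGB2BGR)[r:r+h,c:c+w],(400,480),interpolation=cv2.INTER_CUBIC)
cv2.imwrite("pics/c6.png",np.hstack([f(a,210,270,75,90),f(b,200,275,62,75)]))
```

```text
[0.6325 0.0891 0.2502] 0.022618404353687546 [-0.6499 -0.3311 -0.0836]
 scene 11 mean [0.7752 0.0033] dir 87.7 len 0.014
 scene 11 mean [0.727  0.0197] dir 77.5 len 0.0214
 scene 207 mean [0.4881 0.1283] dir 75.7 len 0.0858
 scene 14 mean [0.4984 0.1145] dir 72.3 len 0.0187
 scene 11 mean [0.5034 0.1346] dir 77.6 len 0.0146
 top 180 mean [0.4918 0.1241] dir 75.7 len 0.0835
 top 8 mean [0.5026 0.1251] dir 76.5 len 0.0141
 top 6 mean [0.4985 0.1108] dir 84.2 len 0.0093
```

View pics/c6.png

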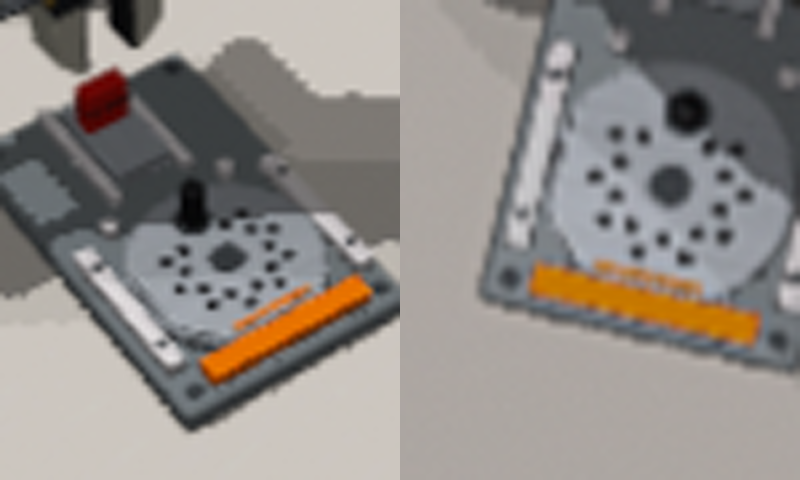

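Request:
move_arm([
  [0.5,0,-8,0],
  [0,0,-8,0],
  [0,0,-6,0],
  [0,0,-4,0],
  [0,0,-4,0],
  [0,0,-4,0],
  [0,0,-3,0],
  [0,0,0,0],
])

```text
clock: 13.82
position: [0.6337, 0.0886, 0.2128]
tool_rot: [[-0.973, 0.233, -0.001], [0.233, 0.973, -0.0], [0.001, -0.0, -1.0]]
ft_force: [-1.4, -0.3, 0.2]
width: 0.039
finger_force: 0.0
```

Run:
```python
from ang import *
o=manip.get_obs(); print(o["position"],o["width"],o["ft_force"])
a=snap("scene","s7")
cv2.imwrite("pics/c7.png",cv2.resize(cv2.cvtColor(a,cv2.COLOR_RGB2BGR)[195:285,255:355],(600,540),interpolation=cv2.INTER_CUBIC))
```

```text
[0.6337 0.0886 0.2128] 0.03895912425635194 [-1.3876 -0.3061  0.2399]
```

View pics/c7.png

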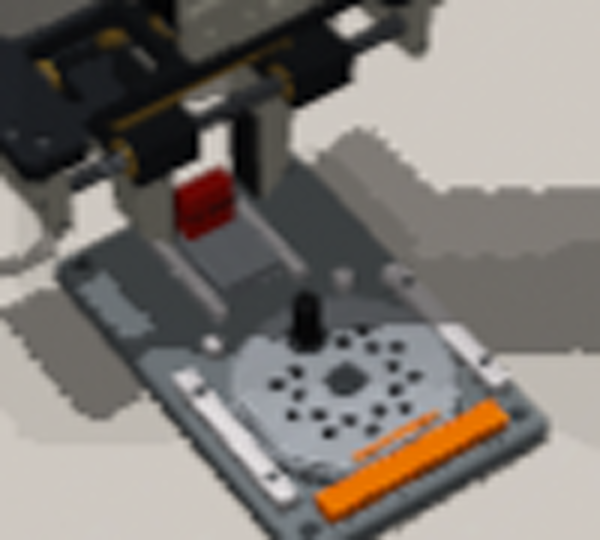

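Request:
move_arm([
  [0,0,0,0],
  [0,0,0,0],
  [0,0,0,0],
  [0,0,0,0],
  [0,0,0,0],
  [0,0,0,0],
], hand=20)

```text
clock: 14.37
position: [0.6339, 0.088, 0.2138]
tool_rot: [[-0.972, 0.233, 0.0], [0.233, 0.972, -0.001], [-0.0, -0.001, -1.0]]
ft_force: [-1.7, -4.4, 5.5]
width: 0.0234
finger_force: 30.0
```

Request:
move_arm([
  [-0.1,-0.5,0.8,0],
  [-0.97,0.245,0,0],
  [-0.97,0.245,0,0],
  [-0.97,0.245,0,0],
  [-0.97,0.245,0,0],
  [-0.97,0.245,0,0],
  [-0.97,0.245,0,0],
])

```text
clock: 14.95
position: [0.6277, 0.0895, 0.214]
tool_rot: [[-0.973, 0.233, -0.001], [0.233, 0.973, -0.0], [0.0, -0.0, -1.0]]
ft_force: [2.7, -2.9, -8.3]
width: 0.0233
finger_force: 30.0
```

Request:
move_arm([
  [-0.97,0.245,0,0],
  [-0.97,0.245,0,0],
  [-0.97,0.245,0,0],
  [-0.97,0.245,0,0],
  [-0.97,0.245,0,0],
  [-0.97,0.245,0,0],
  [-0.97,0.245,0,0],
  [-0.97,0.245,0,0],
])

```text
clock: 15.62
position: [0.6199, 0.0915, 0.2141]
tool_rot: [[-0.973, 0.233, -0.001], [0.233, 0.973, -0.0], [0.0, -0.0, -1.0]]
ft_force: [2.0, -2.5, -13.2]
width: 0.0232
finger_force: 30.0
```

Request:
move_arm([
  [-0.97,0.245,-0.6,0],
  [-0.97,0.245,0,0],
  [-0.97,0.245,0,0],
  [-0.97,0.245,0,0],
  [0,0,0,0],
])

```text
clock: 16.03
position: [0.6162, 0.0925, 0.214]
tool_rot: [[-0.973, 0.233, 0.0], [0.233, 0.973, -0.0], [-0.0, -0.0, -1.0]]
ft_force: [1.1, -4.3, -5.7]
width: 0.0234
finger_force: 30.0
```

Request:
move_arm([
  [-0.49,0.12,0,0],
  [-0.49,0.12,0,0],
  [0,0,0,0],
])

```text
clock: 16.28
position: [0.6153, 0.0927, 0.2139]
tool_rot: [[-0.973, 0.233, 0.0], [0.233, 0.973, -0.0], [-0.0, -0.0, -1.0]]
ft_force: [0.7, -4.2, -5.3]
width: 0.0233
finger_force: 30.0
```

Request:
move_arm([
  [-0.49,0.12,0,0],
  [-0.49,0.12,0,0],
  [0,0,0,0],
])

```text
clock: 16.53
position: [0.6144, 0.0929, 0.2139]
tool_rot: [[-0.972, 0.233, 0.0], [0.233, 0.972, -0.0], [-0.0, -0.0, -1.0]]
ft_force: [1.0, -5.2, -6.1]
width: 0.0235
finger_force: 30.0
```

Request:
move_arm([
  [-0.49,0.12,0,0],
  [0,0,0,0],
])

```text
clock: 16.7
position: [0.6139, 0.0931, 0.214]
tool_rot: [[-0.973, 0.233, 0.0], [0.233, 0.973, -0.0], [-0.0, -0.0, -1.0]]
ft_force: [1.3, -4.4, -5.3]
width: 0.0235
finger_force: 30.0
```

Request:
move_arm([
  [-0.49,0.12,0,0],
  [0,0,0,0],
])

```text
clock: 16.87
position: [0.6134, 0.0932, 0.2139]
tool_rot: [[-0.973, 0.233, 0.0], [0.233, 0.973, -0.0], [-0.0, -0.0, -1.0]]
ft_force: [2.4, -4.9, -6.2]
width: 0.0238
finger_force: 30.0
```

Request:
move_arm([
  [-0.49,0.12,0,0],
  [0,0,0,0],
])

```text
clock: 17.03
position: [0.6129, 0.0933, 0.2139]
tool_rot: [[-0.973, 0.233, 0.0], [0.233, 0.973, -0.0], [-0.0, -0.0, -1.0]]
ft_force: [1.0, -4.3, -5.9]
width: 0.0239
finger_force: 30.0
```

Request:
move_arm([
  [-0.49,0.12,0,0],
  [0,0,0,0],
])

```text
clock: 17.2
position: [0.6124, 0.0934, 0.2139]
tool_rot: [[-0.973, 0.233, 0.0], [0.233, 0.973, -0.0], [-0.0, -0.0, -1.0]]
ft_force: [1.0, -4.8, -5.5]
width: 0.0237
finger_force: 30.0
```

Request:
move_arm([
  [-0.29,0.07,0,0],
  [0,0,0,0],
])

```text
clock: 17.37
position: [0.6122, 0.0935, 0.214]
tool_rot: [[-0.973, 0.233, 0.0], [0.233, 0.973, -0.0], [-0.0, -0.0, -1.0]]
ft_force: [1.5, -4.9, -5.1]
width: 0.0235
finger_force: 30.0
```

Request:
move_arm([
  [-0.29,0.07,0,0],
  [0,0,0,0],
])

```text
clock: 17.53
position: [0.6119, 0.0936, 0.214]
tool_rot: [[-0.973, 0.233, 0.0], [0.233, 0.973, -0.0], [-0.0, -0.0, -1.0]]
ft_force: [2.2, -5.0, -6.5]
width: 0.0233
finger_force: 30.0
```

Request:
move_arm([
  [-0.29,0.07,0,0],
  [0,0,0,0],
])

```text
clock: 17.7
position: [0.6116, 0.0937, 0.2139]
tool_rot: [[-0.973, 0.233, 0.0], [0.233, 0.973, -0.0], [-0.0, -0.0, -1.0]]
ft_force: [2.8, -4.6, -5.5]
width: 0.0239
finger_force: 30.0
```

Request:
move_arm([
  [-0.29,0.07,0,0],
  [0,0,0,0],
])

```text
clock: 17.87
position: [0.6113, 0.0937, 0.2139]
tool_rot: [[-0.973, 0.233, 0.0], [0.233, 0.973, -0.0], [-0.0, -0.0, -1.0]]
ft_force: [1.7, -4.7, -6.1]
width: 0.0239
finger_force: 30.0
```

Request:
move_arm([
  [-0.29,0.07,0,0],
  [0,0,0,0],
])

```text
clock: 18.03
position: [0.6112, 0.0937, 0.214]
tool_rot: [[-0.972, 0.233, 0.001], [0.233, 0.972, -0.0], [-0.001, 0.0, -1.0]]
ft_force: [3.4, -4.0, -5.8]
width: 0.0237
finger_force: 30.0
```

Request:
move_arm([
  [-0.29,0.07,0,0],
  [0,0,0,0],
])

```text
clock: 18.2
position: [0.6111, 0.0937, 0.214]
tool_rot: [[-0.972, 0.233, 0.001], [0.233, 0.972, -0.0], [-0.001, 0.0, -1.0]]
ft_force: [4.5, -5.4, -7.4]
width: 0.0234
finger_force: 30.0
```

Request:
move_arm([
  [-0.29,0.07,0,0],
  [0,0,0,0],
])

```text
clock: 18.37
position: [0.611, 0.0937, 0.214]
tool_rot: [[-0.972, 0.233, 0.002], [0.233, 0.972, -0.0], [-0.002, 0.0, -1.0]]
ft_force: [5.0, -5.6, -8.5]
width: 0.0237
finger_force: 30.0
```

Request:
move_arm([
  [-0.29,0.07,0,0],
  [0,0,0,0],
])

```text
clock: 18.53
position: [0.6109, 0.0937, 0.214]
tool_rot: [[-0.972, 0.233, 0.002], [0.233, 0.972, -0.0], [-0.002, 0.0, -1.0]]
ft_force: [5.4, -5.0, -9.3]
width: 0.0237
finger_force: 30.0
```

Request:
move_arm([
  [-0.29,0.07,0,0],
  [0,0,0,0],
  [0,0,0,0],
])

```text
clock: 18.78
position: [0.6109, 0.0937, 0.214]
tool_rot: [[-0.972, 0.234, 0.002], [0.234, 0.972, 0.0], [-0.002, 0.001, -1.0]]
ft_force: [6.6, -5.0, -9.9]
width: 0.0233
finger_force: 30.0
```

Request:
move_arm([
  [-0.29,0.07,0,0],
  [0,0,0,0],
  [0,0,0,0],
])

```text
clock: 19.03
position: [0.6107, 0.0937, 0.214]
tool_rot: [[-0.972, 0.234, 0.003], [0.234, 0.972, 0.0], [-0.003, 0.001, -1.0]]
ft_force: [7.1, -4.4, -10.6]
width: 0.0233
finger_force: 30.0
```

Request:
move_arm([
  [-0.29,0.07,0,0],
  [0,0,0,0],
  [0,0,0,0],
])

```text
clock: 19.28
position: [0.6107, 0.0937, 0.214]
tool_rot: [[-0.972, 0.234, 0.003], [0.234, 0.972, 0.0], [-0.003, 0.001, -1.0]]
ft_force: [8.7, -4.7, -11.0]
width: 0.0238
finger_force: 30.0
```

Request:
move_arm([
  [-0.19,0.05,0,0],
  [0,0,0,0],
  [0,0,0,0],
  [0,0,0,0],
])

```text
clock: 19.62
position: [0.6106, 0.0937, 0.2141]
tool_rot: [[-0.972, 0.234, 0.004], [0.234, 0.972, 0.0], [-0.003, 0.001, -1.0]]
ft_force: [8.2, -5.5, -10.4]
width: 0.0237
finger_force: 30.0
```

Request:
move_arm([
  [-0.19,0.05,0,0],
  [0,0,0,0],
  [0,0,0,0],
  [0,0,0,0],
])

```text
clock: 19.95
position: [0.6105, 0.0937, 0.214]
tool_rot: [[-0.972, 0.234, 0.004], [0.234, 0.972, 0.0], [-0.004, 0.001, -1.0]]
ft_force: [9.4, -6.0, -10.8]
width: 0.0235
finger_force: 30.0
```

Request:
move_arm([
  [0,0,0,0],
  [0,0,0,0],
  [0,0,0,0],
  [0,0,0,0],
  [0,0,0,0],
], hand=40)

```text
clock: 20.37
position: [0.6087, 0.0952, 0.2142]
tool_rot: [[-0.973, 0.232, 0.0], [0.232, 0.973, 0.001], [-0.0, 0.001, -1.0]]
ft_force: [-0.2, -0.7, -0.1]
width: 0.037
finger_force: 0.0
```

Request:
move_arm([
  [0,0,5,0],
  [0,0,10,0],
  [0,0,20,0],
  [0,0,30,0],
  [0,0,30,0],
  [-20,-30,20,0],
  [-20,-35,0,0],
  [-20,-35,0,0],
  [-20,-35,0,0],
  [0,0,0,0],
])

```text
clock: 21.2
position: [0.5258, -0.0486, 0.3284]
tool_rot: [[-0.97, 0.242, -0.004], [0.242, 0.97, -0.006], [0.002, -0.007, -1.0]]
ft_force: [-0.8, -0.4, -1.5]
width: 0.0367
finger_force: 0.0
```

Request:
move_arm([
  [-20,-35,0,0],
  [-20,-35,0,0],
  [-20,-35,0,0],
  [0,0,0,0],
  [0,0,0,0],
  [0,0,0,0],
])

```text
clock: 21.7
position: [0.469, -0.1454, 0.3295]
tool_rot: [[-0.972, 0.233, 0.001], [0.233, 0.972, 0.0], [-0.001, 0.0, -1.0]]
ft_force: [0.3, 0.1, -0.9]
width: 0.0367
finger_force: 0.0
```

Run:
```python
from ang import *
o=manip.get_obs(); print(o["position"],o["width"],o["ft_force"])
a=snap("scene","s8"); b=snap("top","t8"); run("scene",a,""); run("top",b,"")
f=lambda im,r,c,w,h:cv2.resize(cv2.cvtColor(im,cv2.COLOR_RGB2BGR)[r:r+h,c:c+w],(400,480),interpolation=cv2.INTER_CUBIC)
cv2.imwrite("pics/c8.png",np.hstack([f(a,210,270,75,90),f(b,170,275,75,90)]))
```

```text
[ 0.469  -0.1454  0.3295] 0.03665146478438968 [ 0.3047  0.1184 -0.9382]
 scene 207 mean [0.4881 0.1283] dir 75.7 len 0.0858
 scene 13 mean [0.4985 0.114 ] dir 70.7 len 0.0187
 scene 11 mean [0.5034 0.1346] dir 77.6 len 0.0146
 top 179 mean [0.4918 0.1243] dir 75.5 len 0.0835
 top 8 mean [0.5026 0.1251] dir 76.5 len 0.0141
 top 5 mean [0.4984 0.1117] dir 78.0 len 0.0073
```

View pics/c8.png

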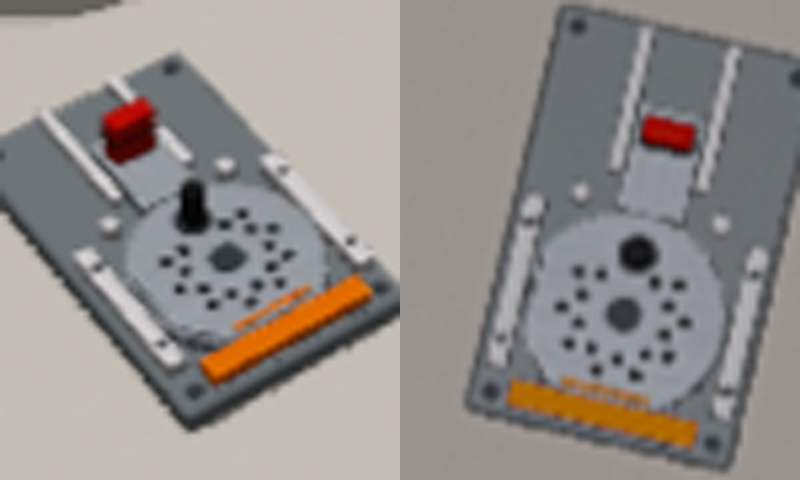

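```bash
python3 -c "
from rig import manip
print(manip.hand_in())"
```

```text
the job is handed in; nothing more can be done
None
```

I turned the disc until its flat sat flush on the orange bar, then pressed the clamp on its back with an estimated 7–8 N (wrist force less sliding friction). I let go with the clamp still touching and handed the job in at about 22 s; no verdict came back. In the last pictures the disc is flush and the clamp's nose is on it. The bar should have borne about the same force, under its 12 N limit, and none of the bystanders were touched.

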